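# Tip the heat sinks and reject the one without a boss

## Task

Two finned aluminium heat sinks stand on the repair bench, and one of them lacks the round locating boss under its base. Tip both over towards the robot, so that each lies on its broad side with its underside facing the inspection camera's side of the bench; then put the one without the boss in the grey reject tray and leave the good one lying about where it fell.

Things in the scene. Friction and masses are not known exactly. Their poses are not given: they have to be found in the camera images.
- sink_a_mid (a point): The good heat sink: aluminium heat sink, loose, upright on the bench, fins up: 40 mm thick (x), 50 wide (y), 72 tall (z), 0.18 kg. Four feet, 7 mm square, 12 high, at the base's corners; between them a round boss, 20 mm wide, 10 high. Point: its centre, 36 mm up; z to the fin tips, x roughly away from the robot. Pushed near its top along x it topples; lying, its centre is 20 mm up.
- sink_b_mid (a point): The faulty heat sink: aluminium heat sink, loose, upright on the bench, fins up: 40 mm thick (x), 50 wide (y), 72 tall (z), 0.18 kg. Four feet, 7 mm square, 12 high, at the base's corners; nothing between them: boss missing. Point: its centre, 36 mm up; z to the fin tips, x roughly away from the robot. Pushed near its top along x it topples; lying, its centre is 20 mm up.
- tray: Grey open reject tray fixed to the bench, 140 (x) x 160 (y) x 30 mm high, walls and floor 5 mm thick. Origin at the centre of its underside, on the bench; z up.
- lens (a point): Lens of the small black inspection camera on a low stand (80 mm high), fixed beyond the heat sinks and looking at the robot. This point is the front of the lens, 55 mm above the bench.
Not all that is in view belongs to the job. Leave any green or turquoise look-alike of the part that bears sink_b_mid alone.

How it is judged:
By the outcome, as a careful person would: the job done as asked, in the order asked, and still so for the second after the job is handed in, with the robot touching nothing.
It also fails if it takes over 58 s, if anything falls off the work surface, if the arm or the gripper's body presses on something with over 40 N, if the wrist force passes 120 N, or if a joint passes its speed limit or range.

## Robot

A 6-joint arm with a two-finger parallel gripper is mounted at the origin on the work surface. World frame = base frame: x ahead of the robot, y to its left, z up, the work surface at z = 0. Lengths are in m, angles in degrees, forces in N, time in s.
With the tool pointing down it reaches from about 0.275 to 0.85 m from the base axis. Payload 19 kg.
Tool frame: the origin (TCP) lies at the very end of the fingers, on their centre line; the grasp point (between the pads) lies 19 mm behind it (ctrl.hold_point_z is the distance from the TCP to the grasp point, in m); z points along the fingers, y is the line along which they close (so a half turn about z gives the same grasp; the last joint's range is limited). The gripper opens to 85 mm and grips with 20 to 120 N. Pads are 22 mm wide; open, the fingers measure 114 mm over their backs; the gripper's body (76 mm by 85 mm) begins 54 mm behind the grasp point. The pads swing forward as they close: fully open they stand 13 mm farther back than shut.
Start: joints at [-74.714, 8.623, 82.357, -0, 89.026, -7.678], TCP at [0.224, -0.529, 0.193] pointing down, gripper open.
Joint ranges: [-160.23, 160.23], [-39.13, 120.54], [6.94, 153.29], [-79.49, 259.48], [9.18, 160.14], [-161.06, 161.06]. Speed limits (degrees/s): [108.29, 108.29, 127.2, 172.46, 172.46, 172.46].

## Interface

Orientations are given as [roll, pitch, yaw] about the fixed x, y, z axes, in that order (R = Rz(yaw) Ry(pitch) Rx(roll)).
In Python, from bench import ctrl gives the robot as it stands. Calls block until the motion is done:
- ctrl.goto(position, orientation): joint-space move of the TCP to a pose.
- ctrl.move_linear(position, rot=None, max_speed=0.15, max_force=None): straight line of the TCP; rot=None keeps the orientation; max_speed is the mean speed in m/s. With max_force (N) it stops when the force on the tool has changed by that much, and returns True; else False.
- ctrl.move_joints(angles): joint-space move.
- ctrl.move_gripper(opening, newtons=None): finger opening in m; newtons is the grip in N (None keeps the last); returns when the fingers have stopped.
- ctrl.sleep(seconds).
- ctrl.solve_ik(position, orientation): joint angles nearest the present ones, or None.
- ctrl.sense(): the state.
- ctrl.read_camera(name): name is "scene" or "top" or "wrist"; returns a dict with "frame" (480x640x3 uint8, red, green, blue), "fx", "fy", "cx", "cy" (pixels), "origin" and "attitude" of the camera in the world; the wrist camera has in their place "T_tool_cam" (4x4, takes a point from camera to tool coordinates, whose origin is the TCP and whose axes are the flange's). Camera axes: x right, y up, looking along -z (the intrinsics and any distortion apply to the point x, -y, -z); pixel columns grow to the right and rows downward; lengths in m; the calibration is good to about 2 mm. A picture is of the moment at which its call begins: read the wrist's pose just before it. There is no depth.
A pose or a line that the arm cannot do raises ctrl.MotionError and nothing moves.
- ctrl.sign_off(): hands the job in; it is judged then, once.
The state is a dict: "time_s": time; "joint_positions": joint angles; "joint_velocities": joint speeds; "effort": joint torques, N m; "tcp_pos": TCP position; "tool_rot": TCP orientation; "contact_force": force on the tool from outside, world axes, zero at the start; "ft_torque": the same for the moment, N m; "gripper_width": finger opening in m; "gripper_force": force on a finger pad.
Only numpy, scipy, OpenCV 4.12 (cv2) and the standard library are available. Lean on these libraries where they do the work, as an engineer would, in place of code of your own. Each camera call takes 0.05 s, during which the arm holds its last target. There are 200 camera calls.

## Working session

There is one attempt and no reset: what is moved stays moved. The work goes in short steps, each a Python script; the robot and the scene stay as the last script left them, time stands still between calls to the robot, and variables do not carry over. Pictures are saved under pics/ and viewed, at most 10 in all, crops included, and the job is handed in when it is done.

```bash
mkdir -p pics; python3 - <<'E'
from bench import ctrl
import cv2
for n in("scene","top"):
    c=ctrl.read_camera(n); cv2.imwrite(f"pics/{n}1.png",c["frame"][:,:,::-1])
    print(n,{k:v for k,v in c.items() if k!="frame"})
s=ctrl.sense();print(s["time_s"],s["tcp_pos"],s["tool_rot"])
E
```

```text
scene {'fx': 439.13887000197343, 'fy': 439.13887000197343, 'cx': 316.3182829315784, 'cy': 235.58596584012372, 'origin': array([1.16133749, 0.05314103, 0.53442777]), 'attitude': array([52.82729992,  0.49477837, 93.76912036])}
top {'fx': 556.623014724837, 'fy': 556.623014724837, 'cx': 312.00536195622584, 'cy': 237.5671331684601, 'origin': array([0.48469821, 0.01056362, 1.03193787]), 'attitude': array([  6.90601578,   0.32404975, -88.34442602])}
0.1 [ 0.22423965 -0.52920385  0.19207807] [-1.79942479e+02 -7.50221336e-03  2.29627207e+01]
```

View pics/scene1.png

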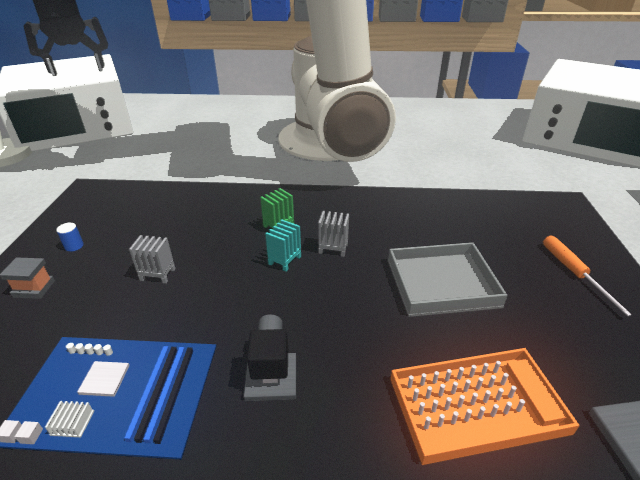

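View pics/top1.png

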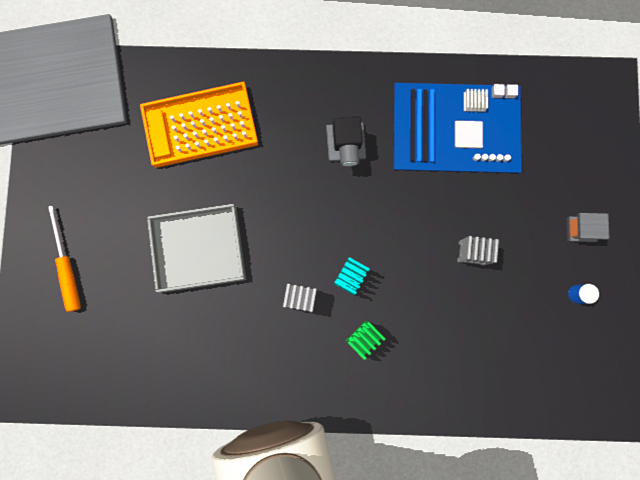

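```bash
python3 - <<'E'
import cv2,numpy as np
s=cv2.imread("pics/scene1.png");t=cv2.imread("pics/top1.png")
r=lambda im,x,y,w,h:cv2.resize(im[y:y+h,x:x+w],(400,300),interpolation=cv2.INTER_CUBIC)
cv2.imwrite("pics/crop1.png",np.vstack([np.hstack([r(s,112,222,80,60),r(s,294,204,80,60)]),np.hstack([r(t,440,220,80,60),r(t,260,268,80,60)])]))
E
```

```text
(no output)
```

View pics/crop1.png

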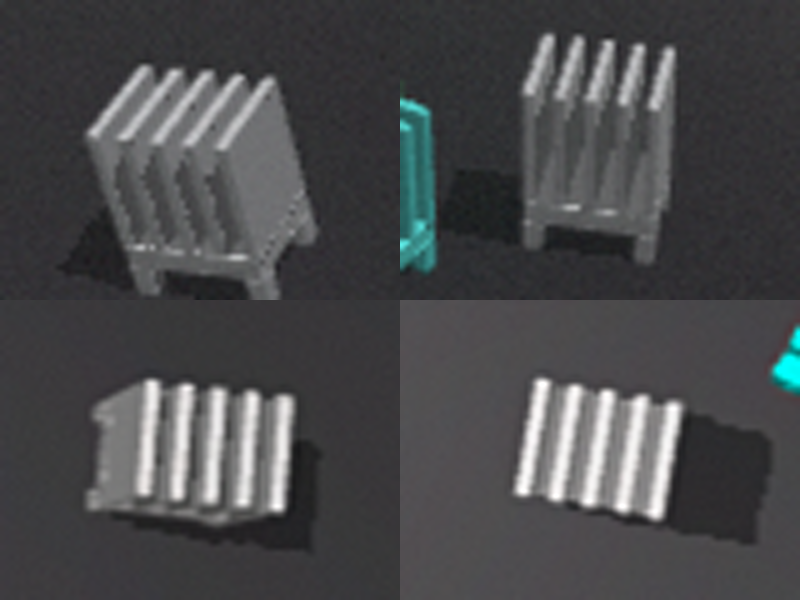

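```bash
cat > h.py <<'E'
from bench import ctrl
import numpy as np, cv2
from scipy.spatial.transform import Rotation as R
def ray(c,px,z,o=None,A=None):
    "world points at height z under the pixels px"
    o=c["origin"] if o is None else o
    A=R.from_euler("xyz",c["attitude"],degrees=True).as_matrix() if A is None else A
    px=np.atleast_2d(px).astype(float)
    d=np.c_[(px[:,0]-c["cx"])/c["fx"],-(px[:,1]-c["cy"])/c["fy"],-np.ones(len(px))]@A.T
    return o+d*((z-o[2])/d[:,2])[:,None]
def snap(n,f):
    c=ctrl.read_camera(n); cv2.imwrite(f"pics/{f}.png",c["frame"][:,:,::-1]); return c
E
python3 - <<'E'
from h import *
c=ctrl.read_camera("top")
P=np.array([(152,380),(293,396),(280,512),(145,498)])/5+[440,160]
Q=np.array([(540,378),(682,403),(660,520),(520,495)])/5+[180,208]
for q in(P,Q):
    w=ray(c,q,.072); d=w[0]+w[1]-w[2]-w[3]
    print(w.mean(0),np.linalg.norm(d)/2,np.linalg.norm(w[0]+w[3]-w[1]-w[2])/2,np.degrees(np.arctan2(d[1],d[0])), np.degrees(np.arctan2(*(w[0]+w[3]-w[1]-w[2])[[1,0]]))-90)
s=ctrl.read_camera("scene")
for p in([152,380],[300,298]):pass
print("tray",ray(c,[(150,217),(235,206),(244,281),(157,292)],.03).mean(0))
# foot check from the scene view: far feet bottoms
print(ray(s,np.array([(150,295),(265,298)])/5+[112,222],0), ray(s,np.array([(535,245),(648,260)])/5+[214,204],0))
print("turq/green",ray(c,[(352,275),(366,340)],.07))
E
```

```text
[ 0.58874723 -0.27776484  0.072     ] 0.040966851081200364 0.047757104737077415 -5.292536163867081 -4.646941473846425
[0.49623154 0.03676186 0.072     ] 0.04052658173136034 0.04913685784639301 -8.435352429985734 -8.340648277342993
tray [0.57966047 0.22824563 0.03      ]
[[ 0.60884647 -0.29909465  0.        ]
 [ 0.60804613 -0.25747714  0.        ]] [[0.51291145 0.01477831 0.        ]
 [0.51947557 0.05807908 0.        ]]
turq/green [[ 0.53789483 -0.05151909  0.07      ]
 [ 0.42805972 -0.07756663  0.07      ]]
```

```bash
python3 - <<'E'
from h import *
ctrl.move_gripper(0.0)
for x,y,a in((.5885,-.2778,-5),(.4965,.0365,-8.4)):
    u=np.array([np.cos(np.radians(a)),np.sin(np.radians(a)),0]); m=np.array([x,y,0])
    o=[180,0,a]
    ctrl.goto(m+u*.062+[0,0,.15],o)
    ctrl.move_linear(m+u*.062+[0,0,.060],max_speed=.15)
    f=ctrl.move_linear(m-u*.008+[0,0,.060],max_speed=.07,max_force=25)
    print(f,ctrl.sense()["contact_force"],ctrl.sense()["tcp_pos"])
    ctrl.sleep(.3)
    ctrl.move_linear(m-u*.004+[0,0,.15],max_speed=.15)
ctrl.goto([.5,.2,.25],[180,0,0])
snap("scene","scene2");snap("top","top2");print(ctrl.sense()["time_s"])
s=cv2.imread("pics/scene2.png");t=cv2.imread("pics/top2.png")
r=lambda im,x,y,w,h:cv2.resize(im[y:y+h,x:x+w],(400,300),interpolation=cv2.INTER_CUBIC)
cv2.imwrite("pics/crop2.png",np.vstack([np.hstack([r(s,112,212,80,60),r(s,294,194,80,60)]),np.hstack([r(t,440,230,80,60),r(t,260,288,80,60)])]))
E
```

```text
False [ 0.18727607  0.42261417 -0.19878208] [ 0.58080219 -0.27710222  0.05995817]
False [-0.06299062  0.06289097  0.5257184 ] [0.48889708 0.03759179 0.06000182]
10.725
```

View pics/crop2.png

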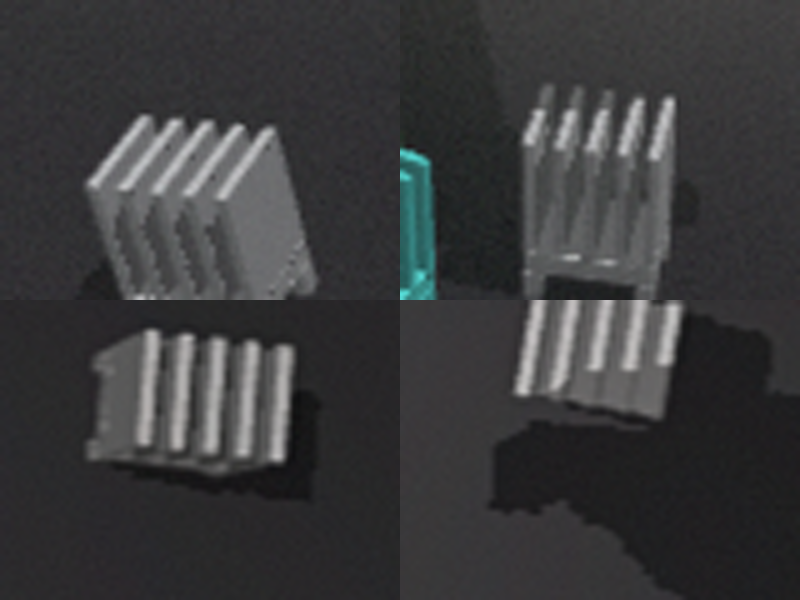

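```bash
python3 - <<'E'
from h import *
ims=[]
for x,y,a in((.4965,.0365,-8.4),(.5885,-.2778,-5)):
    u=np.array([np.cos(np.radians(a)),np.sin(np.radians(a)),0]); m=np.array([x,y,0])
    q=[ctrl.solve_ik(m+u*.06+[0,0,.15],[180,0,a+s]) for s in(90,-90)]
    k=min((0,1),key=lambda i:abs(q[i][5]) if q[i] is not None else 999)
    ctrl.goto(m+u*.06+[0,0,.13],[180,0,a+(90,-90)[k]])
    ctrl.move_linear(m+u*.06+[0,0,.060],max_speed=.15)
    f=ctrl.move_linear(m+u*.00+[0,0,.060],max_speed=.08,max_force=25)
    ims.append(ctrl.read_camera("scene")["frame"])
    f|=ctrl.move_linear(m-u*.025+[0,0,.060],max_speed=.08,max_force=25)
    print(f,ctrl.sense()["tcp_pos"]); ctrl.sleep(.3)
    ims.append(ctrl.read_camera("scene")["frame"])
    ctrl.move_linear(m-u*.025+[0,0,.13],max_speed=.2)
print(ctrl.sense()["time_s"])
r=lambda im,x,y,w,h:cv2.resize(im[y:y+h,x:x+w,::-1],(400,300),interpolation=cv2.INTER_CUBIC)
A=[r(ims[i],*b,120,90) for i,b in((0,(274,180)),(1,(274,180)),(2,(92,195)),(3,(92,195)))]
cv2.imwrite("pics/crop3.png",np.vstack([np.hstack(A[:2]),np.hstack(A[2:])]))
E
```

```text
False [0.47187887 0.04017218 0.06023795]
False [ 0.56378179 -0.27575678  0.06023597]
19.45
```

View pics/crop3.png

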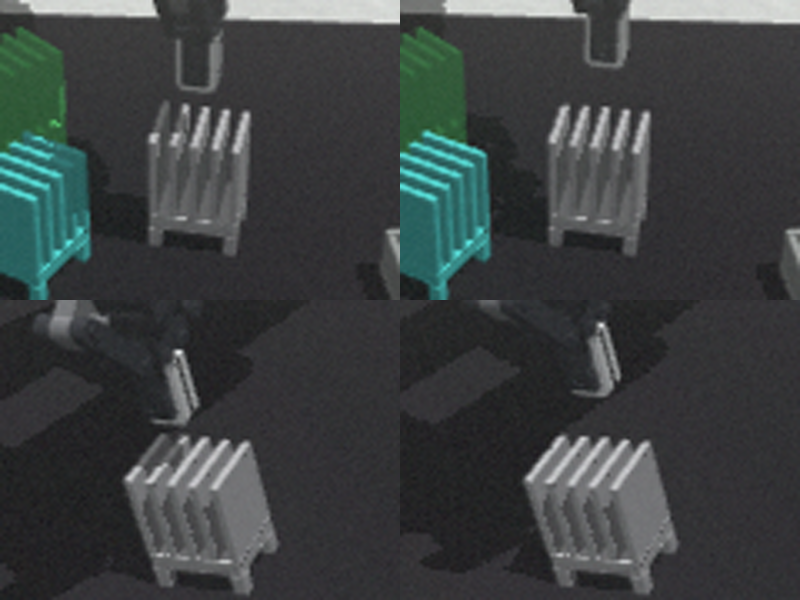

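```bash
python3 - <<'E'
from h import *
s=ctrl.sense();print(s["gripper_width"],s["gripper_force"],s["tcp_pos"],s["tool_rot"],s["time_s"])
c=ctrl.read_camera("scene");cv2.imwrite("pics/scene4.png",c["frame"][:,:,::-1])
A=R.from_euler("xyz",c["attitude"],degrees=True).as_matrix()
def proj(p):
    v=A.T@(np.array(p)-c["origin"]); return c["cx"]-c["fx"]*v[0]/v[2], c["cy"]+c["fy"]*v[1]/v[2]
for p in([.4965,.0365,.06],[.4965,.0365,.072],[.4965,.0365,.095],[.5885,-.2778,.06],[.5885,-.2778,.072],s["tcp_pos"]): print(p,proj(p))
im=c["frame"][:,:,::-1].copy(); cv2.imwrite("pics/crop4.png",cv2.resize(im[150:300,60:260],(800,600),interpolation=cv2.INTER_CUBIC))
E
```

```text
0.00040177675198615386 0.0 [ 0.56374383 -0.27567616  0.13044426] [1.79958137e+02 1.96261421e-02 8.50011389e+01] 19.45
[0.4965, 0.0365, 0.06] (np.float64(333.1062911973722), np.float64(222.84863496828942))
[0.4965, 0.0365, 0.072] (np.float64(333.20052892092923), np.float64(217.54263073715524))
[0.4965, 0.0365, 0.095] (np.float64(333.3859567222438), np.float64(207.10221832895846))
[0.5885, -0.2778, 0.06] (np.float64(149.8534187576614), np.float64(248.00236369433173))
[0.5885, -0.2778, 0.072] (np.float64(148.19174194933788), np.float64(242.55101199462004))
[ 0.56374383 -0.27567616  0.13044426] (np.float64(146.53048963025415), np.float64(206.1415536768106))
```

View pics/crop4.png

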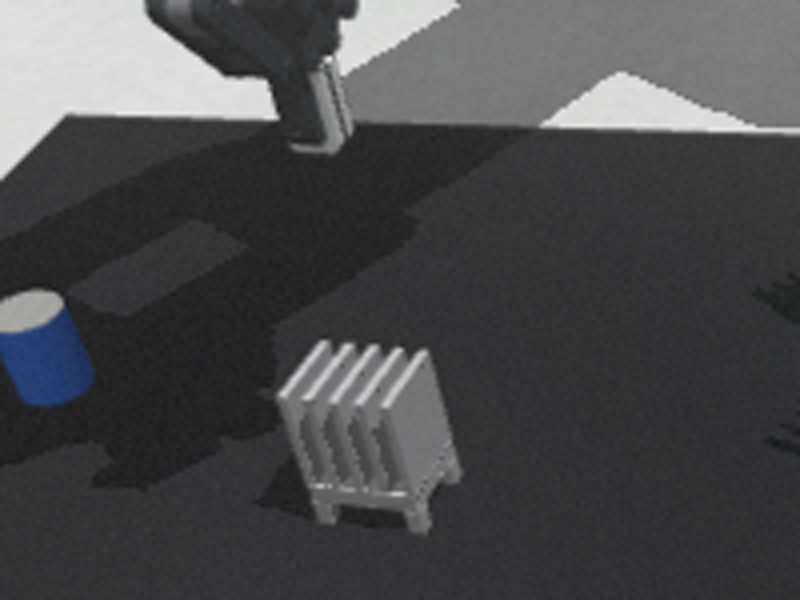

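```bash
python3 - <<'E'
from h import *
s=ctrl.sense();p=s["tcp_pos"]
q=p+[-.10,0,-.08]
ctrl.move_linear([q[0],q[1],.06],max_speed=.2)
f=ctrl.move_linear([q[0],q[1],-.003],max_speed=.05,max_force=6)
s=ctrl.sense();print(f,s["tcp_pos"],s["contact_force"],s["time_s"])
a=ctrl.read_camera("scene");t=ctrl.read_camera("top")
for n,c in(("s",a),("t",t)):
    A=R.from_euler("xyz",c["attitude"],degrees=True).as_matrix()
    v=A.T@(s["tcp_pos"]-c["origin"]); u=np.array([c["cx"]-c["fx"]*v[0]/v[2], c["cy"]+c["fy"]*v[1]/v[2]]);print(n,u)
    i=u.astype(int); im=c["frame"][i[1]-75:i[1]+75,i[0]-50:i[0]+50,::-1]; im=cv2.resize(im,(400,600),interpolation=cv2.INTER_CUBIC)
    k=(4*(u-i+[50,75])).astype(int);cv2.drawMarker(im,tuple(int(z) for z in k),(0,0,255),0,16)
    if n=="s": S=im
cv2.imwrite("pics/touch.png",np.hstack([S,im]))
ctrl.move_linear([q[0],q[1],.1],max_speed=.25)
E
```

```text
False [ 0.46359388 -0.27560253 -0.00266533] [ 0.50751609  0.65801281 -0.09696378] 21.6667
s [180.60330114 233.70571737]
t [470.65864876 321.09532933]
```

View pics/touch.png

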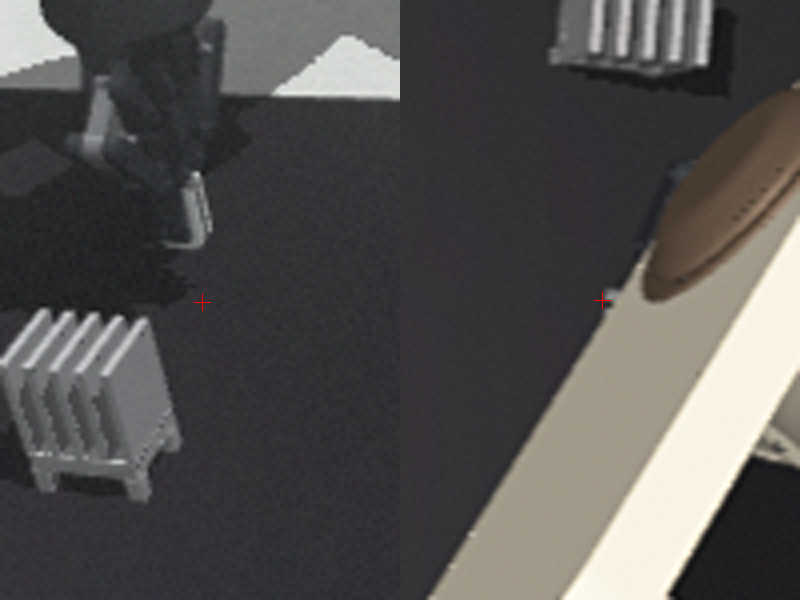

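```bash
python3 - <<'E'
from h import *
p=ctrl.sense()["tcp_pos"]
ctrl.move_linear([p[0],p[1],.0],max_speed=.25)
f=ctrl.move_linear([p[0],p[1],-.05],max_speed=.04,max_force=5)
s=ctrl.sense();print(f,s["tcp_pos"],s["contact_force"],s["time_s"])
ctrl.move_linear([p[0],p[1],.08],max_speed=.25)
E
```

```text
True [ 0.46338804 -0.27538678 -0.03869269] [-0.97399236  2.20715516  9.69986503] 23.7833
```

```bash
python3 - <<'E'
from h import *
for x,y,a in((.5885,-.2778,-5),(.4965,.0365,-8.4)):
    u=np.array([np.cos(np.radians(a)),np.sin(np.radians(a)),0]); m=np.array([x,y,0])
    ctrl.goto(m+u*.062+[0,0,.09],[180,0,a+90])
    ctrl.move_linear(m+u*.062+[0,0,.024],max_speed=.2)
    f=ctrl.move_linear(m-u*.020+[0,0,.024],max_speed=.1,max_force=25)
    print(f,ctrl.sense()["tcp_pos"])
    ctrl.move_linear(m-u*.015+[0,0,.08],max_speed=.25)
ctrl.goto([.5,.2,.2],[180,0,0])
snap("top","top5");snap("scene","scene5");print(ctrl.sense()["time_s"])
s=cv2.imread("pics/scene5.png");t=cv2.imread("pics/top5.png")
r=lambda im,x,y,w,h:cv2.resize(im[y:y+h,x:x+w],(400,300),interpolation=cv2.INTER_CUBIC)
cv2.imwrite("pics/crop5.png",np.vstack([np.hstack([r(s,112,212,80,60),r(s,294,194,80,60)]),np.hstack([r(t,440,230,80,60),r(t,260,288,80,60)])]))
E
```

```text
False [ 0.56910028 -0.27616622  0.02427167]
False [0.47728431 0.0393281  0.02422934]
31.7
```

View pics/crop5.png

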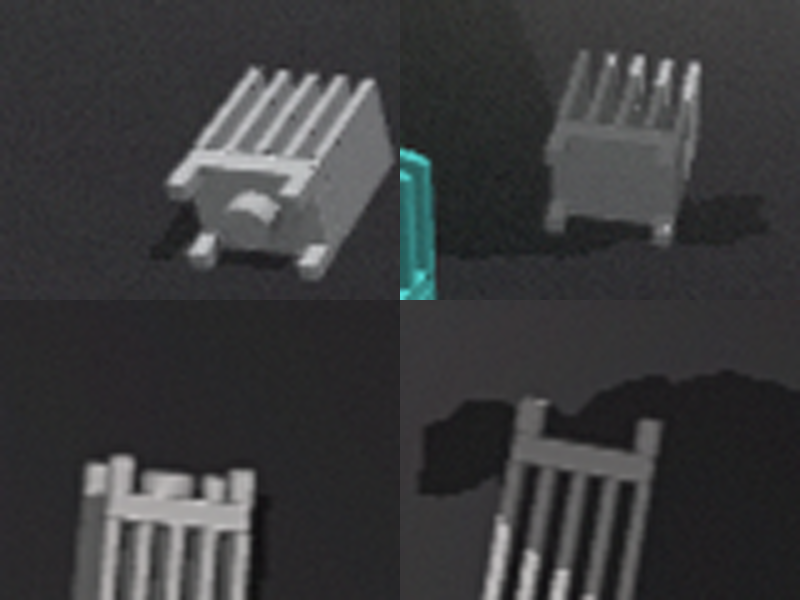

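```bash
python3 - <<'E'
from h import *
c=ctrl.read_camera("top")
w=ray(c,[(286.4,308),(312,312.8)],.04); d=w[0]-w[1]; a=np.degrees(np.arctan2(d[1],d[0]))-90
u=np.array([np.cos(np.radians(a)),np.sin(np.radians(a)),0]); m=w.mean(0)*[1,1,0]-u*.036
g=m+u*.007; print(m,a)
ctrl.move_gripper(.078)
ctrl.goto(g+[0,0,.06],[180,0,a])
f=ctrl.move_linear(g+[0,0,-.032],max_speed=.12,max_force=8); s=ctrl.sense();print(f,s["tcp_pos"],s["contact_force"])
if not f:
    ctrl.move_gripper(.0,40); s=ctrl.sense(); print(s["gripper_width"],s["gripper_force"])
    ctrl.move_linear(g+[0,0,.05],max_speed=.2); s=ctrl.sense()
    print(s["gripper_width"],s["contact_force"],s["time_s"])
snap("scene","scene6")
cv2.imwrite("pics/crop6.png",cv2.resize(cv2.imread("pics/scene6.png")[150:300,240:440],(800,600)))
E
```

```text
[0.43881843 0.04408307 0.        ] -8.867025563721882
False [ 0.44626655  0.04312239 -0.0313532 ] [ 0.43693667 -0.52434967 -0.34906384]
0.049150282353127434 41.80735141038895
0.049447957517037545 [-0.62760366  0.08386657 -2.22904931] 35.1917
```

View pics/crop6.png

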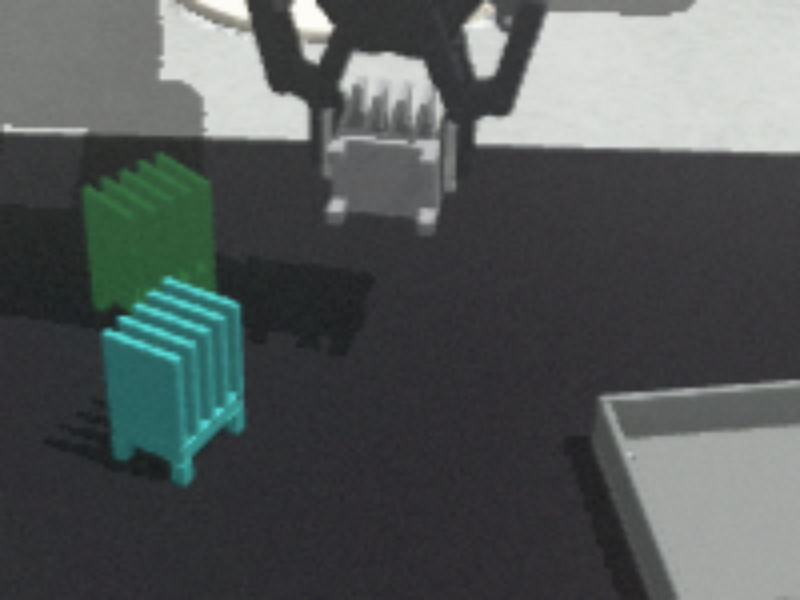

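The held sink, underside at about (385,180), clearly has no boss. I'll place it in the tray next.

```bash
python3 - <<'E'
from h import *
t=np.array([.583,.228,0])
ctrl.goto(t+[0,0,.05],[180,0,5])
ctrl.move_linear(t+[0,0,-.01],max_speed=.2)
f=ctrl.move_linear(t+[0,0,-.027],max_speed=.04,max_force=5); print(f,ctrl.sense()["tcp_pos"])
ctrl.move_gripper(.07); ctrl.move_linear(t+[0,0,.08],max_speed=.2)
ctrl.goto([.4,.0,.25],[180,0,0]);ctrl.sleep(.3)
snap("scene","scene7");print(ctrl.sense()["time_s"])
E
```

```text
True [ 0.58306764  0.22795284 -0.02640894]
39.6917
```

View pics/scene7.png

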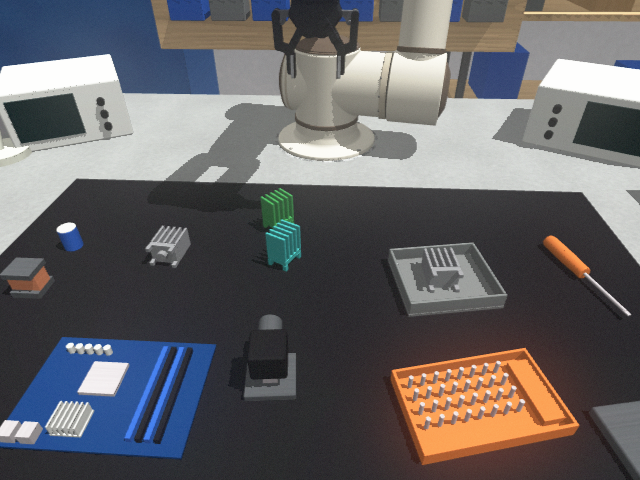

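The faulty sink lies in the tray at (441,268). The good one lies with its boss visible at (168,247), and the look-alikes haven't moved.

```bash
python3 -c "
from bench import ctrl
print(ctrl.sign_off())"
```

```text
the job is handed in; nothing more can be done
None
```

I tipped both heat sinks towards the robot, put the one without the boss in the grey reject tray, left the good one lying where it fell, and handed the job in at about 40 s; two early push rounds missed because the fingertips sit about 37 mm higher than reported.

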